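# Close the dark box over the camera without a knock

### The job

The lid of the dark box stands open, leaning back past upright: without gripping it, reach over its free edge and tip it forward past its balance, let it fall of its own weight, and catch it on the outside of your fingers under its lip before it is down. Then lower it slowly until it is fully shut, so that it never knocks on the box, and draw the hand clear. Touch gently, and leave the camera inside the box and the loose things round it standing where they are.

Things in the scene. Friction and masses are not known exactly. Their poses are not given: they have to be found in the camera images.
- dark_box: matt-black open box bolted to the bench, 200 mm along its x, 160 mm along its y, 85 mm high, walls 5 mm, feet reaching 24 mm past both x ends. Origin at the centre of its underside, z up; its +x points roughly back to the robot. The lid's hinge lies along the top of its +y (back) wall: axis parallel to x at y = +80 mm, z = 85 mm, with two steel barrels standing 14 mm out behind. Front wall at y = -80 mm
- lid (a joint): lid angle in rad: 0 = shut flat on the rim, 1.57 = upright, 1.83 = wide open on its stop (start). About 0.45 kg (+-15 percent). Smooth, weakly damped hinge: about 1 N at the free edge tips it; from 0.1 rad past upright it gathers speed and falls shut in about 3 s, arriving at about 1.1 rad/s, a knock. Even from the last few mm it drops that fast
- lip (a point): middle of the lid's free edge, on its lower (inner) face; its y axis points to the hinge, x along the edge, z out of the outer face. The lid is a 6 mm plate, 200 mm wide, 185 mm from hinge axis to free edge, black, its outer 30 mm bare aluminium. Shut, it overhangs the front wall by 25 mm: a lip that a finger outside the box can stay under to the end
- camera: board camera standing lens-up on the floor of the dark box: black 40 x 40 mm foot, green board, black round lens; 61 mm tall, so about 24 mm below the rim; origin at the centre of its underside
- spare_lens: loose black lens with a steel foot ring, standing, 36 mm wide, 46 mm tall, in front of the box (beyond the lip); origin at the centre of its underside
- spacer_ring: loose flat steel ring, 34 mm across, 10 mm tall, in front of the box; origin at the centre of its underside
- dome: loose clear plastic dome, 92 mm across, 46 mm tall, farther out in front of the box; origin at the centre of its underside
- post: loose steel post on a round foot, 38 mm wide, 87 mm tall, past the -x end of the box; origin at the centre of its underside
- target: loose white calibration tile with a black chequer, 60 x 60 x 6 mm, lying behind the hinge; origin at the centre of its underside
- driver: loose screwdriver lying on the bench far to the right; origin under its middle
- screw_jar: loose clear jar with a red cap, 44 mm wide, 50 mm tall, off the front corner of the box at its -x end; origin at the centre of its underside

How it is judged (in metres and radians):
On the way, in this order (a step that is already met when the one before it is completed fails the run):
1. tipped past upright, the lid falls free of the hand (value of joint lid between 0.3 and 1.56 rad and velocity of joint lid below -0.02 rad/s and contact force between lid and anything else below 0.05 N), for 0.1 s.
2. the lid is caught on the fingers, well before it is down, and no longer falls (slower than 0.4 rad/s) (value of joint lid between 0.25 and 1.45 rad and velocity of joint lid above -0.4 rad/s and contact force between the fingers and lid above 0.3 N), for 0.2 s.
At the end, for the whole second after the job is handed in: the lid is shut (under 0.03 rad) and at rest; the camera stands within 4 mm and the other loose things within 12 mm of where they were, upright (value of joint lid below 0.03 rad and velocity of joint lid above -0.02 rad/s and not (distance of camera from where it was at the start of the episode above 0.004 m or angle between camera's own z axis and vertical above 0.25 rad) and not (distance of spare_lens from where it was at the start of the episode above 0.012 m or angle between spare_lens's own z axis and vertical above 0.25 rad) and not (distance of spacer_ring from where it was at the start of the episode above 0.012 m or angle between spacer_ring's own z axis and vertical above 0.25 rad) and not (distance of dome from where it was at the start of the episode above 0.012 m or angle between dome's own z axis and vertical above 0.25 rad) and not (distance of post from where it was at the start of the episode above 0.012 m or angle between post's own z axis and vertical above 0.25 rad) and not (distance of target from where it was at the start of the episode above 0.012 m or angle between target's own z axis and vertical above 0.25 rad) and not (distance of driver from where it was at the start of the episode above 0.012 m or angle between driver's own z axis and vertical above 0.25 rad) and not (distance of screw_jar from where it was at the start of the episode above 0.012 m or angle between screw_jar's own z axis and vertical above 0.25 rad)); the robot touches nothing.
It fails at once if the lid knocks on the box (arrives in its last 0.05 rad, 9 mm at the edge, faster than 0.5 rad/s) (value of joint lid below 0.05 rad and velocity of joint lid below -0.5 rad/s).
It fails at once if the lid is pinched, struck or pressed harder than 20 N (contact force between the fingers and lid above 20 N).
It fails at once if the camera or a loose thing is moved, tipped or lifted ((distance of camera from where it was at the start of the episode above 0.004 m or angle between camera's own z axis and vertical above 0.25 rad) or (distance of spare_lens from where it was at the start of the episode above 0.012 m or angle between spare_lens's own z axis and vertical above 0.25 rad) or (distance of spacer_ring from where it was at the start of the episode above 0.012 m or angle between spacer_ring's own z axis and vertical above 0.25 rad) or (distance of dome from where it was at the start of the episode above 0.012 m or angle between dome's own z axis and vertical above 0.25 rad) or (distance of post from where it was at the start of the episode above 0.012 m or angle between post's own z axis and vertical above 0.25 rad) or (distance of target from where it was at the start of the episode above 0.012 m or angle between target's own z axis and vertical above 0.25 rad) or (distance of driver from where it was at the start of the episode above 0.012 m or angle between driver's own z axis and vertical above 0.25 rad) or (distance of screw_jar from where it was at the start of the episode above 0.012 m or angle between screw_jar's own z axis and vertical above 0.25 rad)).
It also fails if it takes over 54 s, if anything falls off the work surface, if the arm or the gripper's body presses on something with over 40 N, if the wrist force passes 120 N, or if a joint passes its speed limit or range.

### The arm

A 6-joint arm with a two-finger parallel gripper is mounted at the origin on the work surface. World frame = base frame: x ahead of the robot, y to its left, z up, the work surface at z = 0. Lengths are in mm, angles in rad, forces in N, time in s.
With the tool pointing down it reaches from about 375 to 750 mm from the base axis. Payload 9 kg.
Tool frame: the origin (TCP) lies at the very end of the fingers, on their centre line; the grasp point (between the pads) lies 19 mm behind it; z points along the fingers, y is the line along which they close (so a half turn about z gives the same grasp; the last joint's range is limited). The gripper opens to 85 mm and grips with 20 to 120 N. Pads are 22 mm wide; open, the fingers measure 114 mm over their backs; the gripper's body (76 mm by 85 mm) begins 54 mm behind the grasp point. The pads swing forward as they close: fully open they stand 13 mm farther back than shut.
Start: joints at [-1.506, 0.104, 0.097, 1.564, 0, 1.353], TCP at [167.436, -576.196, 231.331] pointing down, gripper open.
Joint ranges: [-2.99, 2.99], [-0.84, 1.86], [-1.1, 1.16], [-1.84, 2.11], [-1.51, 1.56], [-3.14, 3.14]. Speed limits (rad/s): [2.22, 2.22, 2.57, 3.14, 3.14, 3.14].

### API

Orientations are given as a unit quaternion [x, y, z, w].
In Python, from station import bot gives the robot as it stands.
- The arm moves only by the tool play_rows, never from a script. Its argument "series" is a list that holds one entry, the list of rows, each a list of 7 numbers: the turn, a rotation vector about the world's x, y, z scaled (see below), then the shift along the world's x, y, z scaled (see below), then the finger opening in mm, from 0 to 85.4. A call has 1 to 20 rows; each row shifts and turns the commanded pose from where the row before left it; what a row does not reach is not made up. The controller multiplies each number of a shift by 25 cm and each number of a turn by 6 degrees. A row lasts 1/10 s, in which the tool goes at most 50 mm and 8.59 degrees, less where a joint would pass 70% of its speed; a pose out of reach is approached as far as the arm can. A call with a number of a shift or a turn outside -1 to 1 is refused whole. A call with a gripper value outside its range is refused whole. The fingers move at their own pace and stop on an object; "grip_force" is the grip in N (left out, the last holds). Time passes only in rows, so rows that do not move let the fingers close. It gives the time, the measured TCP pose, the force, the opening and the grip force at its end, in the units of the state.
- bot.observe(): the state, without advancing time (a new reading comes with each control period).
- bot.capture(name): name is "side" or "top"; returns the picture (384x512x3 uint8, blue, green, red); there is no depth.
- bot.camera_info(name): a dict with "fovy" (degrees; the focal length in pixels is half the picture's height over the tangent of half this angle, whatever the lens; pixels are square), "cx", "cy" (the principal point, pixels), "R" (3x3) and "t" (3): a world point X has camera coordinates R X + t. Camera axes: x right, y down, z forward; pixel columns grow to the right and rows downward; lengths in mm; the calibration is good to about 2 mm. A picture is of the moment at which its call begins. camera_info takes no time and is no camera call.
- bot.sign_off(): hands the job in; it is judged then, once.
The state is a dict: "clock": time; "joints": joint angles; "joint_velocities": joint speeds; "joint_torque": joint torques, N m; "ee_pos": TCP position; "eef_rot": TCP orientation; "ft_force": force on the tool from outside, world axes, zero at the start; "moment": the same for the moment, N m; "gripper_width": finger opening in mm; "finger_force": force on a finger pad.
Only numpy, scipy, OpenCV 4.12 (cv2) and the standard library are available. Lean on these libraries where they do the work, as an engineer would, in place of code of your own. Each camera call takes 0.05 s, during which the arm holds its last target. There are 200 camera calls.

## Working session

There is one attempt and no reset: what is moved stays moved. The work goes in short steps, Python scripts to look and compute and a tool call to move; the robot and the scene stay as the last step left them, time stands still between calls to the robot, and variables do not carry over. Pictures are saved under pics/ and viewed, at most 10 in all, crops included, and the job is handed in when it is done.

Besides the shell and the picture viewer there is one more tool, called after "Request:" as a command line: name --argument value ..., lists and objects as JSON in quotes. play_rows: Moves the arm, as the interface text tells. Shifts and turns lie within -1 to 1; 1 stands for 25 cm of shift or 6 degrees of turn. Its arguments: {"type":"object","properties":{"series":{"type":"array","items":{"type":"array","items":{"type":"array","items":{"type":"number"}}}},"grip_force":{"type":"number"}},"required":["series"]}

```bash
mkdir -p pics; python3 - <<'E'
from station import bot
import cv2,numpy as np
for n in("side","top"):
    im=bot.capture(n); cv2.imwrite(f"pics/{n}0.png",cv2.resize(im,(800,600),interpolation=cv2.INTER_CUBIC)); 
    c=bot.camera_info(n); print(n,c)
print(bot.observe())
E
```

```text
side {'fovy': 48.13317123253929, 'cx': 255.66834156728433, 'cy': 192.56127149423446, 'R': array([[-0.98259188, -0.18484007,  0.01863739],
       [-0.12904312,  0.60690726, -0.78422666],
       [ 0.13364534, -0.77297977, -0.62019448]]), 't': array([ 566.71317811,  190.96744062, 1057.41309691])}
top {'fovy': 55.69202549469402, 'cx': 250.28002510032212, 'cy': 186.87255121476045, 'R': array([[ 1.62611890e-04, -9.99865531e-01, -1.63979819e-02],
       [-9.84354585e-01,  2.72925894e-03, -1.76177759e-01],
       [ 1.76198823e-01,  1.61700772e-02, -9.84221776e-01]]), 't': array([ -51.3111484 ,  581.12404857, 1168.56992467])}
{'clock': 0.1, 'joints': array([-1.50567914e+00,  1.04618172e-01,  9.65392275e-02,  1.56389238e+00,
       -1.37025208e-05,  1.35308344e+00]), 'joint_velocities': array([ 0.00131343, -0.00094415,  0.00229606,  0.00142572, -0.00282363,
        0.00047847]), 'joint_torque': array([ 6.82623155e-03, -5.58207679e+01,  5.04718530e+01,  1.31703299e-02,
       -1.73375902e-04, -1.77693602e-05]), 'ee_pos': array([ 167.42244565, -575.85815577,  230.6083213 ]), 'eef_rot': array([ 9.90017375e-01,  1.40944147e-01,  3.79500614e-05, -5.86311479e-04]), 'ft_force': array([ 0.35356168, -0.50390456, -0.14389287]), 'moment': array([-0.0169015 , -0.00693376,  0.03683771]), 'finger_force': 0.0, 'gripper_width': 85.27090845480498}
```

View pics/side0.png

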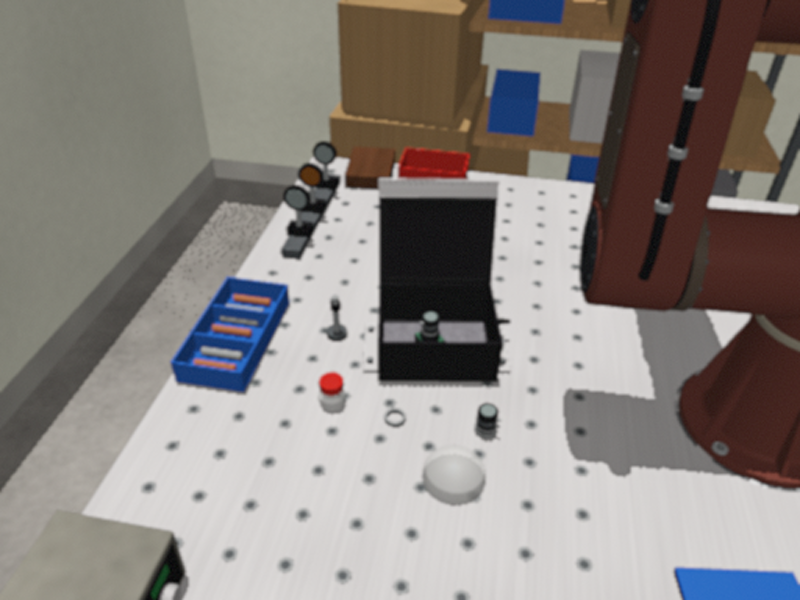

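View pics/top0.png

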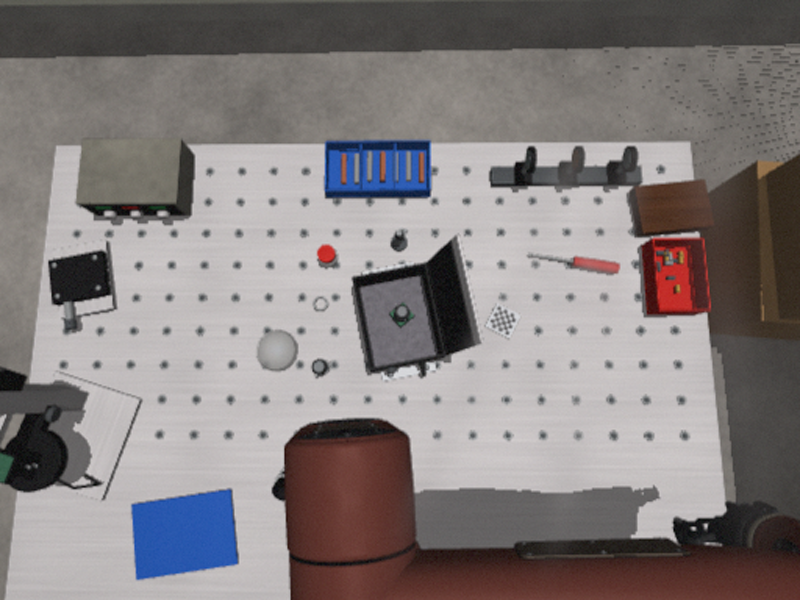

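The side view shows the open lid (free edge at about y=185 px) with the front wall facing +y world. The top view shows the box at about (353–480, 240–375) px, with the lid leaning right. Next I'll enlarge both.

```bash
python3 - <<'E'
from station import bot
import cv2,numpy as np
t=bot.capture("top");s=bot.capture("side")
a=cv2.resize(t[140:260,160:320],(800,600),interpolation=cv2.INTER_CUBIC)
b=cv2.resize(s[105:285,195:345],(500,600),interpolation=cv2.INTER_CUBIC)
f=lambda x:np.clip((x/255.)**.6*255,0,255).astype('uint8')
cv2.imwrite("pics/a.png",f(a));cv2.imwrite("pics/b.png",f(b))
E
```

```text
(no output)
```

View pics/a.png

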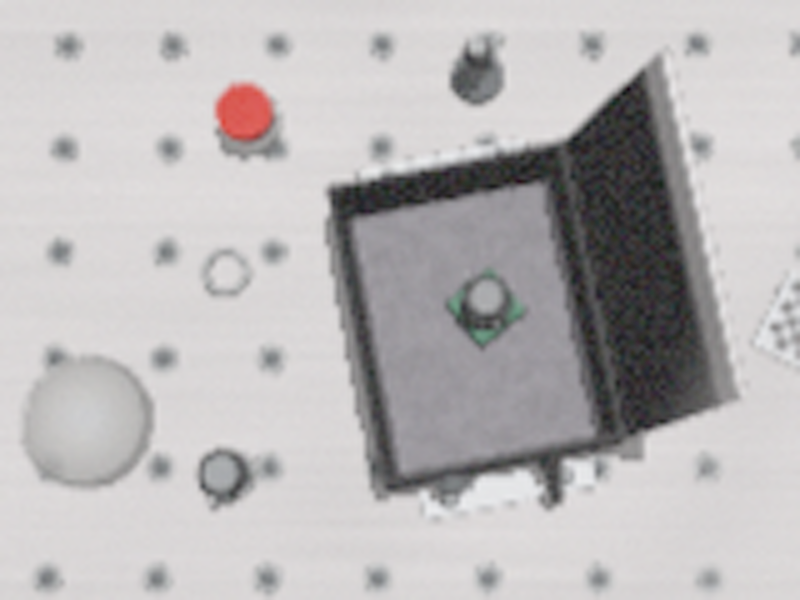

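View pics/b.png

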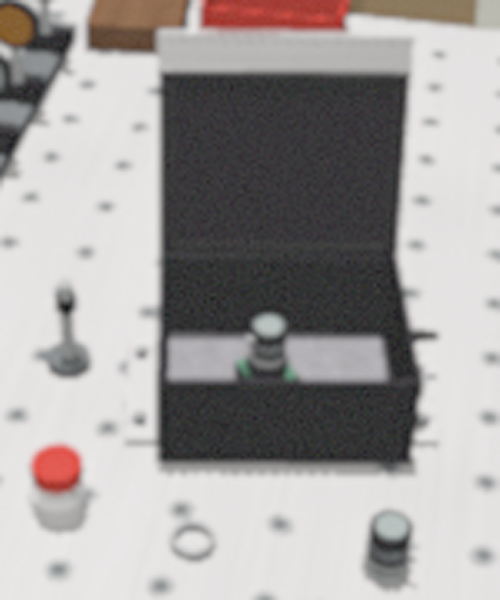

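Crop a shows the rim corners at about (330,187), (382,488), (567,147) and (620,437), and the lid edge at (662,58)–(737,398). Crop b shows the front wall's top corners at (160,382) and (418,380), and the lid's top edge at (158,32)–(411,40). These are enough to fit the pose.

```bash
cat > h.py <<'E'
from station import bot
import numpy as np
from scipy.spatial.transform import Rotation as Ro
def proj(n,X):
    c=bot.camera_info(n);f=192/np.tan(np.radians(c["fovy"])/2);p=np.atleast_2d(X)@c["R"].T+c["t"]
    return np.c_[c["cx"]+f*p[:,0]/p[:,2],c["cy"]+f*p[:,1]/p[:,2]]
def ray(n,uv,z):
    c=bot.camera_info(n);f=192/np.tan(np.radians(c["fovy"])/2)
    d=c["R"].T@np.array([(uv[0]-c["cx"])/f,(uv[1]-c["cy"])/f,1]);o=-c["R"].T@c["t"]
    return o+d*(z-o[2])/d[2]
T=lambda u,v:(160+u/5,140+v/5)
S=lambda u,v:(195+u*.3,105+v*.3)
E
python3 - <<'E'
from h import *
from scipy.optimize import least_squares
B=lambda p,L:(Ro.from_euler('z',p[2]).apply(L)+[p[0],p[1],0])
def lid(th,x,r=185,off=0): return [x,80-r*np.cos(th)+off*np.sin(th),85+r*np.sin(th)+off*np.cos(th)]
def res(p):
    t=B(p,[[-100,-80,85],[100,-80,85],[-100,80,85],[100,80,85],lid(p[3],-100),lid(p[3],100)])
    s=B(p,[[-100,-80,85],[100,-80,85],[-100,-80,0],[100,-80,0],lid(p[3],-100),lid(p[3],100)])
    a=proj("top",t)-[T(330,187),T(382,488),T(567,147),T(620,437),T(662,58),T(737,398)]
    b=proj("side",s)-[S(160,382),S(418,380),S(160,462),S(412,462),S(158,32),S(411,38)]
    return np.r_[a,b].ravel()
r=least_squares(res,[500,0,3.0,1.83]);p=r.x
print(p,np.round(r.fun,1))
R=Ro.from_euler('z',p[2]);inv=lambda X:R.inv().apply(np.array(X)-[p[0],p[1],0])
for n,X in dict(lens=ray("top",T(222,474),46),ring=ray("top",T(226,272),5),dome=ray("top",T(88,420),23),jar=ray("top",T(245,112),50),postfoot=ray("top",T(477,80),5),cam=ray("top",T(487,297),61)).items():
    print(n,X.round(),"box",inv(X).round())
print("hinge mid",B(p,[0,80,85]),"lip at",B(p,lid(p[3],0)))
print("box x,y axes",R.apply([1,0,0]),R.apply([0,1,0]))
E
```

```text
[524.75927556 -66.64925051   3.33671903   1.82853716] [-1.3 -0.2 -0.3 -0.  -0.9 -1.6  1.3  0.3 -0.6 -1.5  0.1  0.4 -1.2 -0.8
  2.1  0.5 -1.2 -0.3  0.2  0.2  0.6 -0.8  1.7 -1.6]
lens [422.  99.  46.] box [  69. -183.   46.]
ring [563. 106.   5.] box [ -71. -161.    5.]
dome [459. 194.  23.] box [  14. -269.   23.]
jar [666.  89.  50.] box [-169. -125.   50.]
postfoot [700. -69.   5.] box [-172.   37.    5.]
cam [537. -76.  61.] box [-10.  11.  61.]
hinge mid [ 540.27051663 -145.13110447   85.        ] lip at [ 549.41359485 -191.39211779  263.88913541]
box x,y axes [-0.98102317 -0.19389051  0.        ] [ 0.19389051 -0.98102317  0.        ]
```

Request:
play_rows --series '[[[0,0,-0.83,0,0,0.15,0],[0,0,0,0,0,0.15,0],[0,0,0,0,0,0.15,0],[-0.92,-0.18,0,0.112,0.092,0,0],[-0.92,-0.18,0,0.112,0.092,0,0],[-0.92,-0.18,0,0.112,0.092,0,0],[-0.92,-0.18,0,0.112,0.092,0,0],[-0.92,-0.18,0,0.112,0.092,0,0],[-0.92,-0.18,0,0.112,0.092,0,0],[-0.92,-0.18,0,0.112,0.092,0,0],[-0.92,-0.18,0,0.112,0.092,0,0],[0,0,0,0.112,0.092,0,0],[0,0,0,0.112,0.092,0,0],[0,0,0,0.112,0.092,0,0],[0,0,0,0.112,0.092,0,0],[0,0,0,0.112,0.092,0,0],[0,0,0,0.112,0.092,0,0],[0,0,0,0,0,0,0],[0,0,0,0,0,0,0]]]'

```text
clock: 2.1
ee_pos: [554.9, -257.9, 343.5]
eef_rot: [0.923, 0.092, 0.035, 0.373]
ft_force: [0.8, -0.6, -0.6]
gripper_width: 0.1
finger_force: 0.0
```

```bash
cat >> h.py <<'E'
C=np.array([524.8,-66.6,0]);RB=Ro.from_euler('z',3.3367)
def st():
    o=bot.observe();q=Ro.from_quat(o["eef_rot"]).as_matrix()
    print("t",o["clock"],"tcp",o["ee_pos"].round(1),"box",RB.inv().apply(o["ee_pos"]-C).round(1),"toolz box",RB.inv().apply(q[:,2]).round(3),"tooly box",RB.inv().apply(q[:,1]).round(3),"F",RB.inv().apply(o["ft_force"]).round(2),"w",round(o["gripper_width"],1),"j",o["joints"].round(2))
    return o
E
python3 - <<'E'
from h import *
import cv2
st()
s=bot.capture("side");t=bot.capture("top")
a=cv2.resize(t[110:290,150:350],(400,360),interpolation=cv2.INTER_CUBIC)
b=cv2.resize(s[60:260,195:345],(400,533),interpolation=cv2.INTER_CUBIC)
im=np.zeros((540,800,3),'uint8');im[:360,:400]=a;im[:533,400:]=b
cv2.imwrite("pics/c.png",im)
E
```

```text
t 2.1 tcp [ 554.9 -257.9  343.5] box [  7.5 193.5 343.5] toolz box [ 0.002  0.694 -0.72 ] tooly box [-0.004  0.72   0.694] F [-0.69  0.71 -0.64] w 0.1 j [-0.35 -0.33 -0.28  1.15 -0.64  2.44]
```

View pics/c.png

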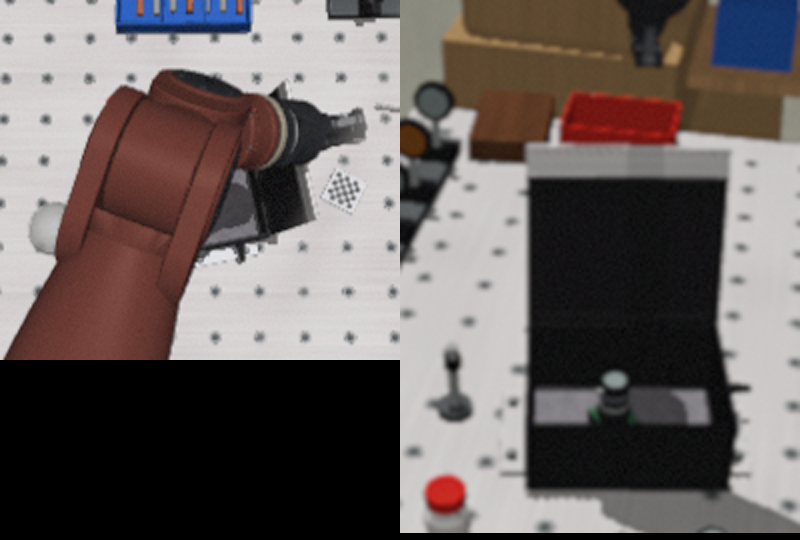

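The hand is behind and above the lid's free edge at the expected spot, and the lid is still on its stop. Next: descend behind the edge and pull gently to just before upright, where the lid still rests on the finger.

Request:
play_rows --series '[[[0,0,0,0,0,-0.117,0],[0,0,0,0,0,-0.117,0],[0,0,0,0,0,-0.117,0],[0,0,0,0,0,0,0],[0,0,0,-0.0062,0.0314,0,0],[0,0,0,-0.0062,0.0314,0,0],[0,0,0,-0.0062,0.0314,0,0],[0,0,0,-0.0062,0.0314,0,0],[0,0,0,-0.0062,0.0314,0,0],[0,0,0,-0.0062,0.0314,0,0],[0,0,0,-0.0062,0.0314,0,0],[0,0,0,0,0,0,0],[0,0,0,0,0,0,0],[0,0,0,0,0,0,0]]]'

```text
clock: 3.6
ee_pos: [544.6, -204.6, 261.3]
eef_rot: [0.922, 0.089, 0.037, 0.376]
ft_force: [-3.8, -3.8, 14.0]
gripper_width: -0.0
finger_force: 6.1
```

```bash
python3 - <<'E'
from h import *
import cv2
st()
s=bot.capture("side")
f=lambda x:np.clip((x/255.)**.6*255,0,255).astype('uint8')
cv2.imwrite("pics/d.png",f(cv2.resize(s[105:255,195:345],(600,600),interpolation=cv2.INTER_CUBIC)))
for th in(1.83,1.75,1.7,1.65,1.6,1.55):
    L=[[x,80-185*np.cos(th),85+185*np.sin(th)] for x in(-100,100)]
    print(th,((proj("side",RB.apply(L)+C)-[195,105])*4).round(0).tolist())
E
```

```text
t 3.6 tcp [ 544.6 -204.6  261.3] box [  7.3 139.2 261.3] toolz box [ 0.     0.699 -0.715] tooly box [0.003 0.715 0.699] F [ 4.46  3.04 13.98] w -0.0 j [-0.25 -0.36 -0.46  1.08 -0.68  2.55]
1.83 [[192.0, 35.0], [500.0, 39.0]]
1.75 [[192.0, 41.0], [503.0, 45.0]]
1.7 [[191.0, 46.0], [505.0, 50.0]]
1.65 [[191.0, 52.0], [507.0, 56.0]]
1.6 [[191.0, 58.0], [509.0, 62.0]]
1.55 [[191.0, 66.0], [511.0, 69.0]]
```

View pics/d.png

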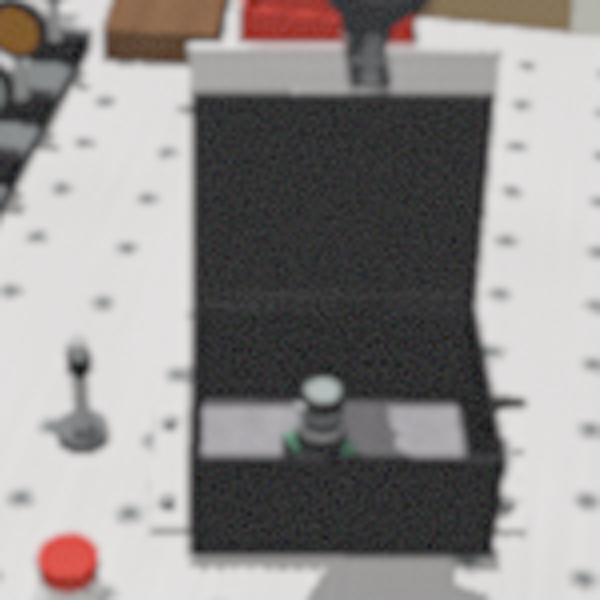

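The lid is still at about 1.75 rad, but the 45° finger wedges on the edge, with 14 N nearly along the plate. I'll lift off, back away, steepen the tool by 30°, and re-engage.

Request:
play_rows --series '[[[0,0,0,0,0,0.03,0],[0,0,0,0,0,0.06,0],[0,0,0,0.0125,-0.063,0.04,0],[0,0,0,0.0125,-0.063,0.04,0],[0.98,0.19,0,0,0,0,0],[0.98,0.19,0,0,0,0,0],[0.98,0.19,0,0,0,0,0],[0.98,0.19,0,0,0,0,0],[0.98,0.19,0,0,0,0,0],[0,0,0,0,0,0,0],[0,0,0,0,0,0,0]]]'

```text
clock: 4.75
ee_pos: [550.0, -235.4, 299.1]
eef_rot: [0.988, 0.096, 0.011, 0.122]
ft_force: [-0.5, -1.1, -0.2]
gripper_width: -0.2
finger_force: 0.0
```

```bash
python3 - <<'E'
from h import *
import cv2
o=st()
s=bot.capture("side")
q=Ro.from_quat(o["eef_rot"]).as_matrix()
print("tip px",((proj("side",o["ee_pos"])-[195,80])*4).round())
f=lambda x:np.clip((x/255.)**.6*255,0,255).astype('uint8')
cv2.imwrite("pics/e.png",f(cv2.resize(s[80:230,195:345],(600,600),interpolation=cv2.INTER_CUBIC)))
E
```

```text
t 4.75 tcp [ 550.  -235.4  299.1] box [  8.  170.5 299.1] toolz box [ 0.001  0.244 -0.97 ] tooly box [0.    0.97  0.244] F [ 0.75  0.99 -0.17] w -0.2 j [-0.53 -0.06  0.03  1.5  -0.18  2.4 ]
tip px [[358.  58.]]
```

View pics/e.png

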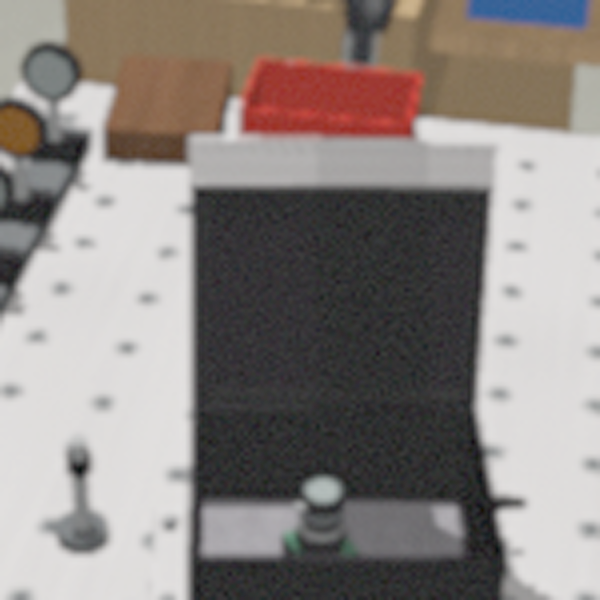

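```bash
python3 - <<'E'
from h import *
import cv2
X=np.array([544.6,-204.6,261.3]);d=RB.apply([0,.699,-.715]);n=RB.apply([0,.715,.699])
for P in (X,X-40*d,X+10*n,X-10*n): print(((proj("side",P)-[195,105])*4).round())
im=cv2.imread("pics/d.png");cv2.imwrite("pics/f.png",cv2.resize(im[0:130,280:460],(720,520),interpolation=cv2.INTER_CUBIC))
E
```

```text
[[356.  32.]]
[[361.  12.]]
[[356.  17.]]
[[356.  47.]]
```

View pics/f.png

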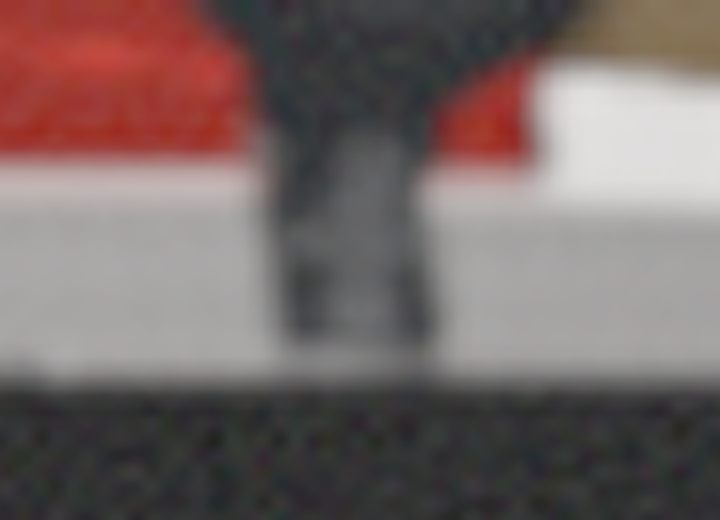

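The zoom shows the finger crossing over the lid's top edge, and the dark patch below it on the aluminium looks like its reflection. The lid is now back on its stop, so I'm re-engaging with the steep tool.

Request:
play_rows --series '[[[0,0,0,0,0,-0.07,0],[0,0,0,0,0,-0.07,0],[0,0,0,0,0,-0.07,0],[0,0,0,0,0,0,0],[0,0,0,-0.0049,0.0247,0,0],[0,0,0,-0.0049,0.0247,0,0],[0,0,0,-0.0049,0.0247,0,0],[0,0,0,-0.0049,0.0247,0,0],[0,0,0,-0.0049,0.0247,0,0],[0,0,0,0,0,0,0],[0,0,0,0,0,0,0]]]'

```text
clock: 5.9
ee_pos: [543.9, -203.9, 246.5]
eef_rot: [0.988, 0.097, 0.012, 0.122]
ft_force: [-0.6, -0.3, 0.7]
gripper_width: -0.3
finger_force: 0.3
```

```bash
python3 - <<'E'
from h import *
import cv2
st()
E
```

```text
t 5.9 tcp [ 543.9 -203.9  246.5] box [  7.9 138.4 246.5] toolz box [ 0.     0.243 -0.97 ] tooly box [-0.001  0.97   0.243] F [0.63 0.14 0.72] w -0.3 j [-0.48 -0.12 -0.12  1.42 -0.19  2.45]
```

Request:
play_rows --series '[[[0,0,0,-0.0049,0.0247,0,0],[0,0,0,-0.0049,0.0247,0,0],[0,0,0,-0.0049,0.0247,0,0],[0,0,0,-0.0031,0.0157,0,0],[0,0,0,0,0,0,0],[0,0,0,0,0,0,0]]]'

```text
clock: 6.5
ee_pos: [539.3, -181.4, 246.3]
eef_rot: [0.988, 0.097, 0.012, 0.122]
ft_force: [0.7, -0.8, 0.5]
gripper_width: -0.5
finger_force: 0.1
```

```bash
cat >> h.py <<'E'
def theta():
    import cv2
    s=bot.capture("side");out=[]
    g=cv2.cvtColor(s,cv2.COLOR_BGR2GRAY).astype(float)
    ths=np.arange(0.2,1.9,.005)
    sc=[]
    for th in ths:
        v=0
        for x in(-80,-65,-50,50,60,70,80):
            P=[[x,80-r*np.cos(th),85+r*np.sin(th)] for r in(162,148)]
            uv=proj("side",RB.apply(P)+C).astype(np.float32)
            m=cv2.remap(g.astype(np.float32),uv[:,0:1],uv[:,1:2],cv2.INTER_LINEAR).ravel()
            v+=m[0]-m[1]
        sc.append(v)
    print("theta~",ths[np.argmax(sc)],round(max(sc)))
E
python3 - <<'E'
from h import *
st();theta()
E
```

```text
t 6.5 tcp [ 539.3 -181.4  246.3] box [  8.  115.4 246.3] toolz box [ 0.001  0.242 -0.97 ] tooly box [-0.001  0.97   0.242] F [-0.52  0.92  0.52] w -0.5 j [-0.45 -0.15 -0.14  1.43 -0.2   2.48]
theta~ 1.5950000000000013 730
```

Request:
play_rows --series '[[[0,0,0,-0.0047,0.0235,0,0],[0,0,0,-0.0047,0.0235,0,0],[0,0,0,-0.0047,0.0235,0,0],[0,0,0,-0.0047,0.0235,0,0],[0,0,0,-0.0047,0.0235,0,0]]]'

```text
clock: 7.05
ee_pos: [533.3, -151.7, 246.4]
eef_rot: [0.988, 0.097, 0.012, 0.122]
ft_force: [-1.0, -0.5, -0.3]
gripper_width: 0.2
finger_force: 0.2
```

```bash
python3 - <<'E'
from h import *
st();theta()
E
```

```text
t 7.05 tcp [ 533.3 -151.7  246.4] box [  8.1  85.1 246.4] toolz box [ 0.001  0.243 -0.97 ] tooly box [-0.001  0.97   0.243] F [ 1.11  0.27 -0.34] w 0.2 j [-0.4  -0.18 -0.17  1.44 -0.2   2.53]
theta~ 1.445000000000001 686
```

Request:
play_rows --series '[[[0,0,0,-0.0047,0.0235,0,0],[0,0,0,0,0,0.16,0],[-0.98,-0.19,0,0,0,0.1,0],[-0.98,-0.19,0,-0.035,0.177,0,0],[-0.98,-0.19,0,-0.035,0.177,-0.02,0],[-0.98,-0.19,0,-0.035,0.177,-0.06,0],[-0.98,-0.19,0,-0.025,0.126,-0.128,0],[-0.2,-0.04,0,-0.025,0.126,-0.14,0],[0,0,0,0.026,-0.133,-0.084,0]]]'

```text
clock: 8.0
ee_pos: [503.9, -0.1, 199.1]
eef_rot: [0.919, 0.11, 0.04, 0.376]
ft_force: [1.3, -0.9, -0.9]
gripper_width: -0.0
finger_force: 0.0
```

```bash
python3 - <<'E'
from h import *
st();theta()
E
```

```text
t 8.0 tcp [ 5.039e+02 -1.000e-01  1.991e+02] box [  7.6 -69.3 199.1] toolz box [-0.022  0.7   -0.714] tooly box [-0.034  0.713  0.7  ] F [-1.13  1.11 -0.89] w -0.0 j [ 0.16 -0.22 -0.43  1.3  -0.77  3.04]
theta~ 1.430000000000001 286
```

Request:
play_rows --series '[[[0,0,0,0.013,-0.067,-0.084,0],[0,0,0,0,0,0,0],[0,0,0,0,0,0,0]]]'

```text
clock: 8.35
ee_pos: [508.1, -21.8, 182.6]
eef_rot: [0.92, 0.104, 0.041, 0.376]
ft_force: [-0.3, 0.3, -0.0]
gripper_width: 0.2
finger_force: 0.0
```

```bash
python3 - <<'E'
from h import *
import cv2
st()
f=lambda x:np.clip((x/255.)**.6*255,0,255).astype('uint8')
cv2.imwrite("pics/g.png",f(cv2.resize(bot.capture("side")[80:280,155:355],(600,600),interpolation=cv2.INTER_CUBIC)))
E
```

```text
t 8.35 tcp [508.1 -21.8 182.6] box [  7.7 -47.2 182.6] toolz box [-0.018  0.701 -0.713] tooly box [-0.022  0.713  0.701] F [ 0.27 -0.35 -0.01] w 0.2 j [ 0.12 -0.24 -0.48  1.23 -0.77  3.  ]
```

View pics/g.png

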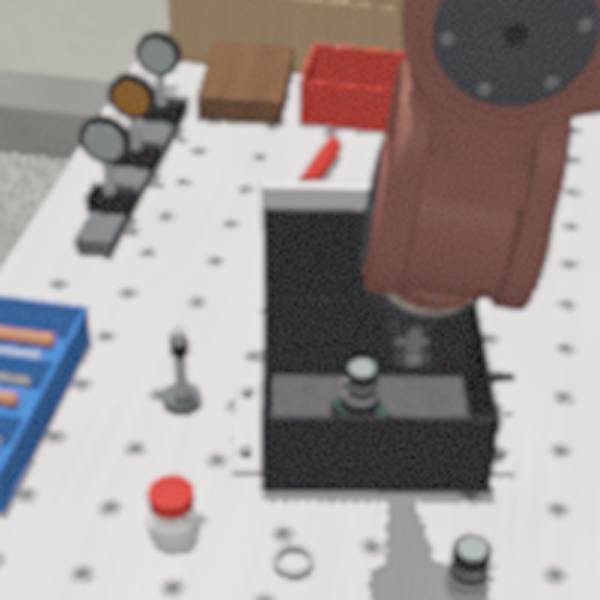

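The lid is falling free, with its edge at about (265,185) and θ≈1.3. The hand is waiting in front, under the lip's path.

Request:
play_rows --series '[[[0,0,0,0,0,0,0],[0,0,0,0,0,0,0],[0,0,0,0,0,0,0],[0,0,0,0,0,0,0],[0,0,0,0,0,0,0],[0,0,0,0,0,0,0],[0,0,0,0,0,0,0],[0,0,0,0,0,0,0],[0,0,0,0,0,0,0],[0,0,0,0,0,0,0],[0,0,0,0,0,0,0],[0,0,0,0,0,0,0],[0,0,0,0,0,0,0],[0,0,0,0,0,0,0]]]'

```text
clock: 9.8
ee_pos: [508.5, -21.7, 182.3]
eef_rot: [0.92, 0.104, 0.041, 0.376]
ft_force: [0.3, 0.7, -1.2]
gripper_width: 0.5
finger_force: 0.7
```

```bash
python3 - <<'E'
from h import *
import cv2
st()
f=lambda x:np.clip((x/255.)**.6*255,0,255).astype('uint8')
cv2.imwrite("pics/h.png",f(cv2.resize(bot.capture("side")[80:280,155:355],(600,600),interpolation=cv2.INTER_CUBIC)))
E
```

```text
t 9.8 tcp [508.5 -21.7 182.3] box [  7.3 -47.2 182.3] toolz box [-0.019  0.701 -0.713] tooly box [-0.023  0.713  0.701] F [-0.42 -0.6  -1.21] w 0.5 j [ 0.12 -0.24 -0.48  1.23 -0.77  2.99]
```

View pics/h.png

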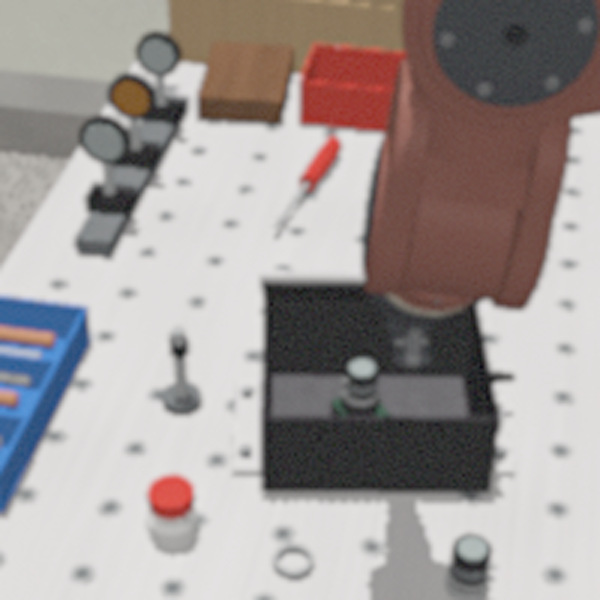

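The lid rests on the finger (about 1 N), seen edge-on at about 0.7 rad. Now to lower it slowly along the lip's arc, with a slight yaw to keep joint 6 off its limit.

Request:
play_rows --series '[[[0,0,0.1,-0.0023,0.0118,-0.0138,0],[0,0,0.1,-0.0023,0.0118,-0.0138,0],[0,0,0.1,-0.0023,0.0118,-0.0138,0],[0,0,0.1,-0.0023,0.0118,-0.0138,0],[0,0,0.1,-0.0023,0.0118,-0.0138,0],[0,0,0.1,-0.0023,0.0118,-0.0138,0],[0,0,0.1,-0.0023,0.0118,-0.0138,0],[0,0,0.1,-0.0023,0.0118,-0.0138,0],[0,0,0.1,-0.0023,0.0118,-0.0138,0],[0,0,0,0,0,0,0]]]'

```text
clock: 10.85
ee_pos: [503.0, 5.2, 150.7]
eef_rot: [0.914, 0.148, 0.059, 0.374]
ft_force: [0.7, 0.4, -1.9]
gripper_width: 0.1
finger_force: 0.9
```

```bash
python3 -c "
from h import *
print(st()['finger_force'])"
```

```text
t 10.85 tcp [503.    5.2 150.7] box [  7.4 -74.7 150.7] toolz box [-0.085  0.696 -0.713] tooly box [-0.091  0.708  0.701] F [-0.81 -0.23 -1.89] w 0.1 j [ 0.17 -0.28 -0.58  1.14 -0.77  2.94]
0.9247194559247873
```

Request:
play_rows --series '[[[0,0,0,-0.0014,0.0071,-0.0142,0],[0,0,0,-0.0014,0.0071,-0.0142,0],[0,0,0,-0.0014,0.0071,-0.0142,0],[0,0,0,-0.0014,0.0071,-0.0142,0],[0,0,0,-0.0014,0.0071,-0.0142,0],[0,0,0,-0.0014,0.0071,-0.0142,0],[0,0,0,-0.0014,0.0071,-0.0142,0],[0,0,0,-0.0014,0.0071,-0.0142,0],[0,0,0,-0.0014,0.0071,-0.0142,0],[0,0,0,0,0,0,0]]]'

```text
clock: 11.85
ee_pos: [499.9, 21.0, 118.7]
eef_rot: [0.914, 0.148, 0.059, 0.374]
ft_force: [-0.2, 1.9, -1.6]
gripper_width: -0.2
finger_force: 1.0
```

```bash
python3 - <<'E'
from h import *
import cv2
print(st()['finger_force'])
f=lambda x:np.clip((x/255.)**.6*255,0,255).astype('uint8')
cv2.imwrite("pics/i.png",f(cv2.resize(bot.capture("side")[130:280,195:345],(600,600),interpolation=cv2.INTER_CUBIC)))
for th in(.4,.35,.3,.25,.2):
    L=[[x,80-185*np.cos(th),85+185*np.sin(th)] for x in(-100,100)]
    print(th,((proj("side",RB.apply(L)+C)-[195,130])*4).round(0).tolist())
E
```

```text
t 11.85 tcp [499.9  21.  118.7] box [  7.4 -90.8 118.7] toolz box [-0.084  0.696 -0.713] tooly box [-0.09   0.708  0.701] F [-0.19 -1.88 -1.64] w -0.2 j [ 0.21 -0.23 -0.59  1.1  -0.77  2.98]
0.9698202093568398
0.4 [[187.0, 276.0], [526.0, 279.0]]
0.35 [[187.0, 291.0], [525.0, 293.0]]
0.3 [[187.0, 305.0], [524.0, 308.0]]
0.25 [[186.0, 319.0], [523.0, 322.0]]
0.2 [[186.0, 333.0], [522.0, 336.0]]
```

View pics/i.png

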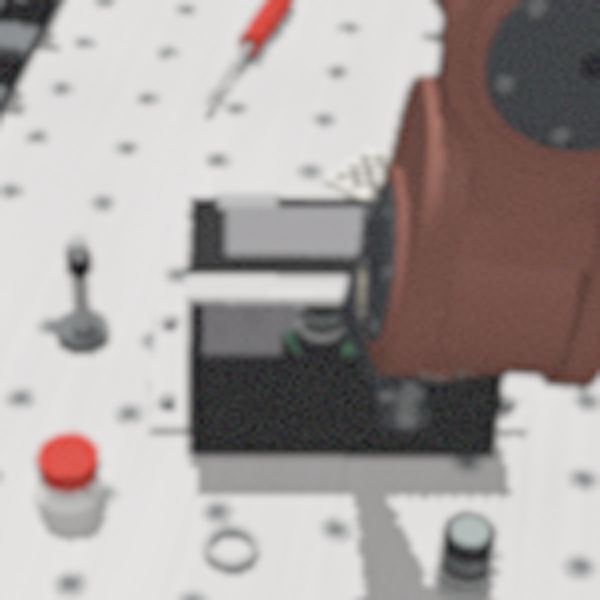

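The lid's edge is at about y=303 px, θ≈0.30, matching the plan. Next comes the slow final lowering, which I'll follow by force.

Request:
play_rows --series '[[[0,0,0,-0.0005,0.0024,-0.0104,0],[0,0,0,-0.0005,0.0024,-0.0104,0],[0,0,0,-0.0005,0.0024,-0.0104,0],[0,0,0,-0.0005,0.0024,-0.0104,0],[0,0,0,-0.0005,0.0024,-0.0104,0],[0,0,0,-0.0005,0.0024,-0.0104,0],[0,0,0,-0.0005,0.0024,-0.0104,0],[0,0,0,-0.0005,0.0024,-0.0104,0],[0,0,0,-0.0005,0.0024,-0.0104,0],[0,0,0,-0.0005,0.0024,-0.0104,0],[0,0,0,-0.0005,0.0024,-0.0104,0],[0,0,0,-0.0005,0.0024,-0.0104,0]]]'

```text
clock: 13.1
ee_pos: [498.7, 27.9, 88.0]
eef_rot: [0.914, 0.147, 0.059, 0.374]
ft_force: [0.4, 2.5, -2.0]
gripper_width: -0.0
finger_force: 1.1
```

Request:
play_rows --series '[[[0,0,0,0,0,-0.0048,0],[0,0,0,0,0,-0.0048,0],[0,0,0,0,0,-0.0048,0],[0,0,0,0,0,-0.0048,0],[0,0,0,0,0,-0.0048,0],[0,0,0,0,0,-0.0048,0],[0,0,0,0,0,-0.0048,0],[0,0,0,0,0,-0.0048,0]]]'

```text
clock: 13.9
ee_pos: [498.6, 28.6, 78.3]
eef_rot: [0.914, 0.148, 0.059, 0.374]
ft_force: [-1.9, 9.1, -1.1]
gripper_width: 0.1
finger_force: 3.5
```

Request:
play_rows --series '[[[0,0,0,0,0,-0.0048,0],[0,0,0,0,0,-0.0048,0],[0,0,0,0,0,-0.0048,0],[0,0,0,0,0,-0.0048,0],[0,0,0,0,0,-0.0048,0],[0,0,0,0,0,-0.0048,0]]]'

```text
clock: 14.5
ee_pos: [498.6, 28.8, 71.0]
eef_rot: [0.914, 0.148, 0.059, 0.373]
ft_force: [-1.9, 10.5, -1.4]
gripper_width: -0.5
finger_force: 4.3
```

```bash
python3 -c "
from h import *
print(st()['finger_force'])"
```

```text
t 14.5 tcp [498.6  28.8  71. ] box [  7.2 -98.7  71. ] toolz box [-0.085  0.695 -0.714] tooly box [-0.09   0.709  0.7  ] F [ -0.13 -10.66  -1.4 ] w -0.5 j [ 0.22 -0.16 -0.62  1.02 -0.77  3.01]
4.2968631943222135
```

Outward force is building, which means the finger is wedging on the lip. Easing the hand outward slowly.

Request:
play_rows --series '[[[0,0,0,-0.0008,0.0039,0,0],[0,0,0,-0.0008,0.0039,0,0],[0,0,0,-0.0008,0.0039,0,0],[0,0,0,0,0,0,0]]]'

```text
clock: 14.9
ee_pos: [497.9, 30.8, 71.3]
eef_rot: [0.914, 0.147, 0.059, 0.374]
ft_force: [0.4, 0.8, -1.0]
gripper_width: 0.1
finger_force: 0.9
```

```bash
python3 - <<'E'
from h import *
import cv2
print(st()['finger_force'])
s=bot.capture("side");g=cv2.cvtColor(s,cv2.COLOR_BGR2GRAY).astype(np.float32)
# outer (top) face: lip bottom edge / front wall boundary along image columns left of hand
for th in(.2,.1,.05,0.):
    print(th,proj("side",RB.apply([[-60,80-185*np.cos(th),85+185*np.sin(th)]])+C).round(1))
u=int(proj("side",RB.apply([[-60,-105,85]])+C)[0,0]);print(u,g[195:245,u].astype(int).tolist())
E
```

```text
t 14.9 tcp [497.9  30.8  71.3] box [   7.5 -100.8   71.3] toolz box [-0.084  0.696 -0.713] tooly box [-0.09   0.707  0.701] F [-0.51 -0.67 -1.02] w 0.1 j [ 0.23 -0.15 -0.61  1.02 -0.77  3.01]
0.9438426830456592
0.2 [[258.4 213.4]]
0.1 [[258.3 219.9]]
0.05 [[258.2 223. ]]
0.0 [[258.1 225.9]]
258 [131, 132, 133, 132, 132, 132, 132, 132, 130, 117, 78, 42, 31, 30, 29, 25, 28, 41, 113, 175, 203, 208, 208, 208, 210, 210, 203, 165, 99, 44, 18, 14, 19, 18, 15, 18, 14, 13, 16, 14, 17, 21, 13, 18, 16, 18, 15, 19, 53, 90]
```

Request:
play_rows --series '[[[0,0,0,-0.0002,0.0012,-0.004,0],[0,0,0,-0.0002,0.0012,-0.004,0],[0,0,0,-0.0002,0.0012,-0.004,0],[0,0,0,-0.0002,0.0012,-0.004,0]]]'

```text
clock: 15.35
ee_pos: [497.9, 32.1, 67.3]
eef_rot: [0.914, 0.147, 0.059, 0.374]
ft_force: [0.0, -0.2, -1.5]
gripper_width: -0.2
finger_force: 0.8
```

Request:
play_rows --series '[[[0,0,0,-0.0002,0.0012,-0.004,0],[0,0,0,-0.0002,0.0012,-0.004,0],[0,0,0,-0.0002,0.0012,-0.004,0],[0,0,0,-0.0002,0.0012,-0.004,0]]]'

```text
clock: 15.75
ee_pos: [497.7, 33.4, 63.4]
eef_rot: [0.914, 0.147, 0.059, 0.374]
ft_force: [0.2, 0.9, -0.5]
gripper_width: 0.0
finger_force: 0.1
```

Request:
play_rows --series '[[[0,0,0,-0.0002,0.0012,-0.004,0],[0,0,0,-0.0002,0.0012,-0.004,0],[0,0,0,-0.0002,0.0012,-0.004,0],[0,0,0,-0.0002,0.0012,-0.004,0]]]'

```text
clock: 16.15
ee_pos: [497.6, 34.6, 59.4]
eef_rot: [0.914, 0.147, 0.059, 0.374]
ft_force: [0.0, -0.1, 0.2]
gripper_width: 0.2
finger_force: 0.0
```

```bash
python3 - <<'E'
from h import *
import cv2
st()
s=bot.capture("side");g=cv2.cvtColor(s,cv2.COLOR_BGR2GRAY).astype(np.float32)
print(g[205:245,258].astype(int).tolist())
E
```

```text
t 16.15 tcp [497.6  34.6  59.4] box [   7.1 -104.5   59.4] toolz box [-0.085  0.696 -0.713] tooly box [-0.09   0.707  0.701] F [0.   0.09 0.16] w 0.2 j [ 0.24 -0.13 -0.62  1.01 -0.77  3.02]
[132, 116, 79, 41, 30, 30, 33, 30, 30, 24, 55, 140, 197, 210, 209, 209, 210, 212, 212, 204, 166, 100, 47, 20, 14, 18, 11, 20, 20, 15, 15, 14, 17, 14, 15, 17, 16, 22, 52, 91]
```

The lid is shut (its edge is on the predicted θ=0 row) and the finger is free. Drawing the hand clear.

Request:
play_rows --series '[[[0,0,0.2,-0.0062,0.0314,0,0],[0,0,0.2,-0.0062,0.0314,0,0],[0,0,0.2,-0.0062,0.0314,0,0],[0,0,0.2,-0.0062,0.0314,0,0],[0,0,0.2,-0.004,0.02,0.05,0],[0,0,0.2,-0.004,0.02,0.1,0],[0,0,0,0,0,0.12,0],[0,0,0,0,0,0.12,0],[0,0,0,0,0,0.12,0],[0,0,0,0,0,0,0],[0,0,0,0,0,0,0],[0,0,0,0,0,0,0]]]'

```text
clock: 17.4
ee_pos: [488.8, 76.0, 186.3]
eef_rot: [0.903, 0.205, 0.082, 0.37]
ft_force: [0.1, 0.4, -0.6]
gripper_width: -0.1
finger_force: 0.0
```

```bash
python3 - <<'E'
from h import *
import cv2
st()
s=bot.capture("side");g=cv2.cvtColor(s,cv2.COLOR_BGR2GRAY).astype(np.float32)
print(g[215:235,258].astype(int).tolist())
print(bot.sign_off())
E
```

```text
t 17.4 tcp [488.8  76.  186.3] box [   7.7 -146.9  186.3] toolz box [-0.171  0.68  -0.713] tooly box [-0.179  0.691  0.701] F [-0.17 -0.41 -0.6 ] w -0.1 j [ 0.32 -0.3  -0.53  1.23 -0.77  2.97]
[57, 141, 196, 209, 209, 209, 209, 211, 212, 204, 165, 100, 46, 16, 14, 16, 17, 19, 19, 19]
the job is handed in; nothing more can be done
None
```

The lid was tipped, caught on the fingers at about 0.7 rad and lowered shut without a knock that I could detect. The hand is clear and the job is handed in at about 17.5 s; the judge returned no verdict, I did not re-measure the loose things afterwards, and I viewed 12 pictures instead of the allowed 10.

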